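Latch the board carriage of a test jig

ROBOT

A 6-joint arm with a two-finger parallel gripper is mounted at the origin on a cart in front of the work surface, level with it; the furniture and walls round the work are solid. World frame = base frame: x ahead of the robot, y to its left, z up, the work surface at z = 0. Lengths are in mm, angles in rad, forces in N, time in s.
With the tool pointing down it reaches from about 150 to 775 mm from the base axis. Payload 6.1 kg.
Tool frame: the origin (TCP) lies at the centre of the arm's flange, where the gripper is bolted on; the fingertips stand 173 mm ahead of it and the grasp point (between the pads) lies 155 mm ahead of it; z points along the fingers, y is the line along which they close (so a half turn about z gives the same grasp; the last joint's range is limited). The gripper opens to 85 mm and grips with 20 to 120 N. Pads are 22 mm wide; open, the fingers measure 114 mm over their backs; the gripper's body (76 mm by 85 mm) begins 54 mm behind the grasp point. The pads swing forward as they close: fully open they stand 13 mm farther back than shut.
Start: joints at [-1.169, 0.126, -0.04, 1.405, 0, 1.571], TCP at [205.307, -483.175, 404.695] pointing down, gripper open.
Joint ranges: [-2.72, 2.72], [-0.95, 1.95], [-1.27, 1.35], [-1.78, 2.02], [-1.46, 1.47], [-3.14, 3.14]. Speed limits (rad/s): [2.39, 2.39, 3.01, 3.14, 3.14, 3.14].

INTERFACE

Orientations are given as [roll, pitch, yaw] about the fixed x, y, z axes, in that order (R = Rz(yaw) Ry(pitch) Rx(roll)).
In Python, from bench import sense, capture, camera_model, close_job, find_in, masks_of gives the robot as it stands.
- The arm moves only by the tool servo_tool, never from a script. Its argument "deltas" is a list of rows, each a list of 3 entries, a list of its own where there are three numbers: the shift along the tool's x, y, z in cm, then the turn, a rotation vector about the tool's x, y, z in rad, then the closure, from 0 (fully open) to 1 (shut). A call has 1 to 10 rows; each row is the pose to reach, as a shift and turn from the pose commanded when the call began, along the tool's axes at that moment; what a row does not reach only later rows make up. A row lasts 1/10 s, in which the tool goes at most 50 mm and 8.59 degrees, less where a joint would pass 70% of its speed; a pose out of reach is approached as far as the arm can. A call with a gripper value outside its range is refused whole. The fingers move at their own pace and stop on an object; the grip force is fixed at half the most. Time passes only in rows, so rows that repeat a pose let the fingers close. It gives the time, the measured TCP pose, the force, the opening and the grip force at its end, in the units of the state.
- sense(): the state, without advancing time (a new reading comes with each control period).
- capture(name): name is "scene" or "side" or "wrist"; returns (picture, depth): 384x512x3 uint8, red, green, blue; 384x512 float32, mm along the optical axis (not along the pixel's ray), 0 where there is no reading.
- camera_model(name): a dict with "vertical_fov" (degrees; the focal length in pixels is half the picture's height over the tangent of half this angle, whatever the lens; pixels are square), "cx", "cy" (the principal point, pixels), "rvec" (rotation vector, rad) and "tvec" (3), from world to camera coordinates, as OpenCV has them. Camera axes: x right, y down, z forward; pixel columns grow to the right and rows downward; lengths in mm; the calibration is good to about 2 mm. A picture is of the moment at which its call begins: read the wrist's pose just before it. camera_model takes no time and is no camera call; for the wrist camera it gives the pose at the moment of the call.
- close_job(): hands the job in; it is judged then, once.
Trained networks look in the newest picture that a camera, given by its name, has taken for a name from the list of things; names that differ only in an ending like _2 or _b are one class to them, and where a whole thing is asked for, a point or a joint stands for the part that bears it (a point fixed in the world has none). Each returns a list of dicts, best first, with "conf" (0 to 1); they miss things now and then, are a little off and sometimes report something else, mostly with a low value. They report only what shows in the picture. A call takes as long as a camera call.
- find_in(camera, name): "bbox" ([centre column, centre row, width, height] in pixels, round what is visible of it).
- masks_of(camera, name): "mask" (384x512 bool, what is visible of it) and "bbox" ([centre column, centre row, width, height] in pixels, round what is visible of it).
The state is a dict: "t": time; "joint_pos": joint angles; "dq": joint speeds; "joint_torque": joint torques, N m; "ee_pos": TCP position; "orientation": TCP orientation; "contact_force": force on the tool from outside, world axes, zero at the start; "torque": the same for the moment, N m; "width": finger opening in mm; "gripper_force": force on a finger pad.
Only numpy, scipy, OpenCV 4.12 (cv2) and the standard library are available. Lean on these libraries where they do the work, as an engineer would, in place of code of your own. Each camera call takes 0.05 s, during which the arm holds its last target. There are 200 camera calls.

TASK

On the test jig, swing the wire loop of the draw latch over the hook on the board carriage so that its crossbar drops in behind the hook, draw it back under the hook's lip until it meets the hook, then swing the lever over and press it down past centre until it lies flat on its rubber stop and the carriage is drawn home. Work by feel: do not force the loop down onto the hook or drag hard on it, do not drive the lever hard into its stop (25 N at most for either), and leave the other things on the bench where they are.

Things in the scene. Friction and masses are not known exactly. Their poses are not given: they have to be found in the camera images.
- jig: Test jig, fixed: aluminium plate 285x110x10 mm. Origin on the worktop under the lever's pin; x runs from latch to carriage and hook, z up. Plate x -100 to 185, y -55 to 55 mm. Lever pin along y at x 0, z 50 mm. Two black spring blocks (x 48 to 64, y +/-21 to +/-39 mm) reach z 28, carriage guides z 25; the circuit board on the carriage spans x 119 to 171 mm, below z 40 mm.
- lever (a joint): Latch lever, rad. 0: flat, handle to the jig's -x on the rubber stop. Grows as the handle swings up (1.57 upright) and on to the hook, 1.75 at most. Stays where left (friction 0.05 N m). With the loop hooked, springs resist from about 1.0 rad down; 6 to 12 N at the press point carries it over; dead centre near 0.05 rad, below which it pulls itself shut.
- lever_handle: Steel lever handle, flat strip 32 mm wide along y, 4 mm thick, 20 to 95 mm from the pin. Origin on the pin, axes those of the jig when flat; the handle points along its -x. Its +z face, 9 mm from the pin's axis, is the one to push (closed fingertips): it looks to the hook when upright, up when flat.
- handle_press (a point): Press point in the middle of the handle's pushed face, 65 mm from the pin's axis along the handle and 9 mm from it across (top of the handle when flat, then 59 mm above the worktop).
- loop (a joint): Wire loop of the latch, turning on two pins of the lever; rad. Its elevation over the horizontal (towards the hook) is loop minus lever. Its pivot lies 24 mm from the lever's pin: with c = 3.217 - lever it is at jig x = 24 cos c, z = 50 + 24 sin c (mm). Light friction holds it to the lever: turning the lever lifts a bar that is not yet under the lip.
- crossbar: Steel crossbar of the loop, 6 mm thick, along y, 105 mm from the loop's pivot. Origin on the pivot, x axis to the bar. The two straight legs, 6 mm round wire, lie at y = +/-20 mm (46 mm over all, 34 between) from the pivot to 98 mm out: pinch the loop across both legs; it turns in the fingers.
- bar_mid (a point): Middle of the crossbar. The loop may creep some mm in the fingers as it turns, so follow this point. Moving the loop by its end also turns the lever.
- carriage (a joint): Carriage with the board, on springs; m. 0: out at its rest, grows as the latch draws it to the jig's -x (0.010 at most). Springs: 16 N at 0, plus 8 N per mm. Latched it stands at 0.005 to 0.006.
- keeper: Steel hook on the carriage, 22 mm wide. Origin at the foot of its outer (+x) face, jig x = 85 mm less carriage, z = 10; axes those of the jig. From z = 43 a lip stands out 6 mm, its top sloping down outwards from z 54 to 47; a step under the seat has its top at z 27 out to x 20. The bar's middle must pass outside x = 9 to come down; the lever must then be open about 1.3 rad or more.
- keeper_seat (a point): Where the middle of the crossbar sits when hooked: behind the outer face and under the lip, 3 mm out of the face. Axes those of the jig.
- buffer: Rubber-topped stop post 16 mm across under the handle, at jig x = -65 mm, top at z = 55 mm. It gives 1 mm per 8 N.
- desolder_pump: blue and black desoldering pump lying on the worktop, 20x200x27 mm; bystander
- screwdriver_orange: screwdriver with an orange handle lying on the worktop, 20x130x21 mm; bystander
- flux_jar: small dark jar with a white lid, 43 mm across, 54 mm tall; bystander
- terminal_block: white terminal strip, 20x48x13 mm; bystander
- multimeter: yellow and black multimeter lying flat, 132x68x40 mm; bystander

How it is judged:
By the outcome, as a careful person would: the job done as asked, in the order asked, and still so for the second after the job is handed in, with the robot touching nothing.
It also fails if it takes over 58 s, if anything falls off the work surface, if the arm or the gripper's body presses on something with over 40 N, if the wrist force passes 120 N, or if a joint passes its speed limit or range.

## Working session

There is one attempt and no reset: what is moved stays moved. The work goes in short steps, Python scripts to look and compute and a tool call to move; the robot and the scene stay as the last step left them, time stands still between calls to the robot, and variables do not carry over. Pictures are saved under pics/ and viewed, at most 10 in all, crops included, and the job is handed in when it is done.

Besides the shell and the picture viewer there is one more tool, called after "Request:" as name([rows], argument=value, ...), one row to a line, values as JSON. servo_tool: Moves the arm, as the interface text tells. Its arguments: {"type":"object","properties":{"deltas":{"type":"array","items":{"type":"array"}}},"required":["deltas"]}

```bash
mkdir -p pics; ls; python3 - <<'E'
from bench import *
import cv2,numpy as np
print(sense())
for c in ("scene","side"):
    p,d=capture(c); cv2.imwrite(f"pics/{c}0.png",p[:,:,::-1]); np.save(f"{c}0.npy",d); print(c,camera_model(c))
    for n in ("jig","lever_handle","crossbar","keeper","buffer","carriage"):
        print(n,[(np.round(r["bbox"]),round(r["conf"],2)) for r in find_in(c,n)][:2])
E
```

```text
pics
{'t': 0.0, 'joint_pos': array([-1.16904280e+00,  1.26363236e-01, -4.06045479e-02,  1.40539455e+00,
        2.94164938e-05,  1.57078828e+00]), 'dq': array([-3.17456004e-04, -7.10632632e-05,  3.03347092e-04, -2.70138965e-03,
       -8.72823784e-04,  1.71415366e-03]), 'joint_torque': array([ 2.23425042e-03, -4.35912144e+01,  3.52924347e+01,  1.73891208e-02,
        2.69056609e-04,  1.28677544e-05]), 'ee_pos': array([ 205.24309816, -483.07291381,  403.93863248]), 'orientation': array([-3.14002664e+00, -2.94290647e-05,  4.01761533e-01]), 'contact_force': array([-0.90715389,  0.9802042 ,  0.36319943]), 'torque': array([ 0.02592172, -0.04651563,  0.01522093]), 'gripper_force': 0.0, 'width': 85.61550420218668}
scene {'vertical_fov': 57.50126776975574, 'cx': 259.34605147490447, 'cy': 193.15042343812874, 'rvec': array([ 1.11422965, -1.9787285 ,  1.23731283]), 'tvec': array([518.67350969, 225.23043181, 551.20090188])}
jig [(array([294., 209., 111.,  89.]), 0.93)]
lever_handle [(array([311., 179.,  15.,  23.]), 0.74)]
crossbar [(array([283., 213.,  14.,  18.]), 0.3)]
keeper [(array([281., 213.,  16.,  18.]), 0.73)]
buffer []
carriage [(array([270., 221.,  58.,  34.]), 0.69), (array([282., 212.,  14.,  19.]), 0.69)]
side {'vertical_fov': 53.96764439815174, 'cx': 251.31913381429112, 'cy': 192.76234309049147, 'rvec': array([ 0.21291243, -2.49184686,  1.72165459]), 'tvec': array([ 578.45927786,    1.36599581, 1016.10033852])}
jig [(array([260., 189.,  57.,  87.]), 0.9), (array([271., 229.,  21.,  33.]), 0.58)]
lever_handle [(array([262., 161.,  13.,  28.]), 0.84)]
crossbar []
keeper [(array([258., 199.,   8.,  19.]), 0.44)]
buffer []
carriage [(array([256., 208.,  40.,  41.]), 0.93)]
```

```bash
python3 -c "
import cv2,numpy as np
a=cv2.imread('pics/scene0.png');b=cv2.imread('pics/side0.png')
cv2.imwrite('pics/both0.png',cv2.resize(np.vstack([a,b]),(800,1200))[:, :])
"
```

```text
(no output)
```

View pics/scene0.png

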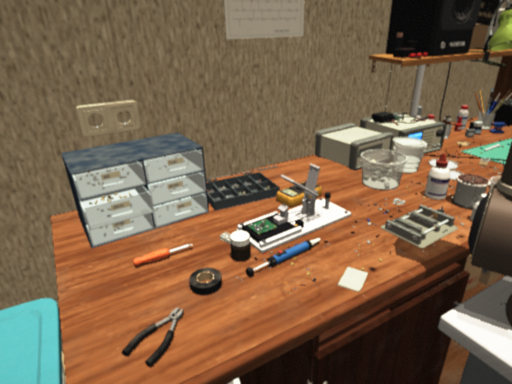

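View pics/side0.png

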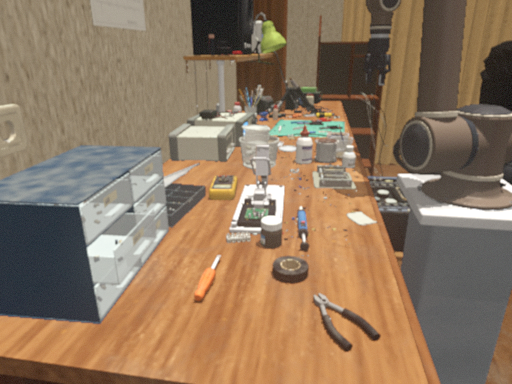

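The scene picture shows the jig at about (294,209), with the lever upright near (311,179) and the board end towards (265,228). The pump lies in front of it and the jar by its board end; the side picture agrees. Next I fit the plate from depth.

```bash
cat > h.py <<'E'
from bench import *
import cv2,numpy as np
def model(c):
    m=camera_model(c); R=cv2.Rodrigues(np.array(m["rvec"]))[0]; f=192/np.tan(np.radians(m["vertical_fov"]/2))
    return R,np.array(m["tvec"]),f,m["cx"],m["cy"]
def cloud(c,d,M=None):
    R,t,f,cx,cy=M or model(c)
    v,u=np.mgrid[0:384,0:512]
    P=np.stack([(u-cx)*d/f,(v-cy)*d/f,d],-1)
    W=(P-t)@R; W[d<=0]=np.nan
    return W
def proj(c,X,M=None):
    R,t,f,cx,cy=M or model(c)
    p=np.atleast_2d(X)@R.T+t
    return np.c_[cx+f*p[:,0]/p[:,2],cy+f*p[:,1]/p[:,2]]
E
python3 - <<'E'
from h import *
for c in ("scene","side"):
    p,d=capture(c); W=cloud(c,d)
    m=masks_of(c,"jig")[0]["mask"]; P=W[m]; P=P[~np.isnan(P[:,0])]
    print(c,len(P),np.percentile(P,[1,50,99],axis=0).round())
    q=P[(P[:,2]>4)&(P[:,2]<17)]; r=cv2.minAreaRect(q[:,:2].astype(np.float32)); print(len(q),r, cv2.boxPoints(r).round())
    hi=P[P[:,2]>60]; print("hi",hi.round()[:40:2])
    for n in ("lever_handle","keeper","carriage","desolder_pump","flux_jar","multimeter","terminal_block","screwdriver_orange"):
        for r in masks_of(c,n)[:1]:
            Q=W[r["mask"]];Q=Q[~np.isnan(Q[:,0])]; print(n,round(r["conf"],2),np.percentile(Q,[3,50,97],axis=0).round().tolist())
E
```

```text
scene 3591 [[468.  44.   1.]
 [516. 194.  22.]
 [610. 325. 139.]]
1397 ((541.0625, 186.11618041992188), (135.11851501464844, 285.9295959472656), 4.494867324829102) [[463. 323.]
 [485.  38.]
 [620.  49.]
 [597. 334.]]
hi [[548. 131. 146.]
 [547. 132. 143.]
 [539. 132. 146.]
 [539. 126. 145.]
 [543. 133. 142.]
 [536. 132. 144.]
 [531. 130. 145.]
 [548. 131. 138.]
 [541. 131. 140.]
 [532. 132. 143.]
 [527. 130. 144.]
 [523. 127. 145.]
 [547. 132. 136.]
 [541. 130. 137.]
 [534. 130. 139.]
 [524. 132. 143.]
 [520. 129. 143.]
 [548. 134. 133.]
 [543. 132. 134.]
 [538. 129. 135.]]
lever_handle 0.54 [[518.0, -71.0, 1.0], [533.0, 135.0, 112.0], [811.0, 144.0, 145.0]]
desolder_pump 0.79 [[407.0, 206.0, 1.0], [417.0, 291.0, 15.0], [430.0, 386.0, 22.0]]
flux_jar 0.83 [[459.0, 350.0, 5.0], [467.0, 372.0, 36.0], [493.0, 387.0, 55.0]]
multimeter 0.59 [[607.0, 31.0, 3.0], [629.0, 127.0, 27.0], [674.0, 154.0, 32.0]]
terminal_block 0.67 [[539.0, 356.0, 1.0], [556.0, 367.0, 10.0], [570.0, 374.0, 14.0]]
side 2489 [[477. -92.   1.]
 [532. 219.  25.]
 [596. 331. 141.]]
756 ((539.01806640625, 95.8391265869
[... 458 characters left out ...]
22. 129. 140.]
 [549. 132. 137.]]
lever_handle 0.6 [[521.0, 129.0, 76.0], [535.0, 138.0, 109.0], [550.0, 220.0, 144.0]]
keeper 0.69 [[518.0, 223.0, 28.0], [528.0, 232.0, 40.0], [538.0, 248.0, 62.0]]
carriage 0.75 [[492.0, 222.0, 16.0], [529.0, 275.0, 26.0], [562.0, 323.0, 61.0]]
desolder_pump 0.61 [[411.0, 234.0, 3.0], [422.0, 325.0, 17.0], [434.0, 388.0, 23.0]]
flux_jar 0.64 [[464.0, 361.0, 6.0], [481.0, 384.0, 35.0], [501.0, 389.0, 55.0]]
multimeter 0.93 [[612.0, 42.0, 6.0], [642.0, 133.0, 29.0], [674.0, 156.0, 36.0]]
terminal_block 0.58 [[528.0, 329.0, 0.0], [551.0, 363.0, 9.0], [576.0, 376.0, 14.0]]
screwdriver_orange 0.91 [[560.0, 461.0, 8.0], [567.0, 539.0, 17.0], [576.0, 575.0, 22.0]]
```

Request:
servo_tool([
  [[56.8,-50.6,0],[0,0,-1.247],0],
  [[56.8,-50.6,0],[0,0,-1.247],0],
  [[56.8,-50.6,0],[0,0,-1.247],0],
  [[56.8,-50.6,0],[0,0,-1.247],0],
  [[56.8,-50.6,0],[0,0,-1.247],0],
  [[56.8,-50.6,0],[0,0,-1.247],0],
  [[56.8,-50.6,0],[0,0,-1.247],0],
  [[56.8,-50.6,0],[0,0,-1.247],0],
  [[56.8,-50.6,0],[0,0,-1.247],0],
  [[56.8,-50.6,0],[0,0,-1.247],0],
])

```text
t: 2.7
ee_pos: [419.1, -29.0, 405.1]
orientation: [3.14, 0.0, 1.65]
contact_force: [0.8, -0.8, -0.2]
width: 85.5
gripper_force: 0.0
```

```bash
cat >> h.py <<'E'
from scipy.spatial.transform import Rotation as Ro
def delta(pos,rpy,frm=None):
    "row (cm, rotvec) from measured (or given) pose to target pose"
    if frm is None:
        s=sense(); frm=(s["ee_pos"],s["orientation"])
    A=Ro.from_euler("xyz",frm[1]); B=Ro.from_euler("xyz",rpy)
    return (A.inv().apply(np.array(pos)-frm[0])/10).round(2).tolist(),(A.inv()*B).as_rotvec().round(3).tolist()
E
python3 - <<'E'
from h import *
s=sense();print(s["t"],s["ee_pos"],s["orientation"],s["joint_pos"].round(2))
print(delta([530,205,404],[np.pi,0,1.649]))
E
```

```text
2.7 [419.11089472 -28.95370166 405.06587948] [3.14047423e+00 3.62037654e-04 1.65008536e+00] [-0.07 -0.07 -0.24  1.4  -0.    1.42]
([22.44, 12.91, 0.11], [0.001, 0.0, 0.001])
```

Request:
servo_tool([
  [[22.4,12.9,0],[0,0,0],0],
  [[22.4,12.9,0],[0,0,0],0],
  [[22.4,12.9,0],[0,0,0],0],
  [[22.4,12.9,0],[0,0,0],0],
  [[22.4,12.9,0],[0,0,0],0],
  [[22.4,12.9,0],[0,0,0],0],
  [[22.4,12.9,0],[0,0,0],0],
])

```text
t: 3.4
ee_pos: [530.4, 203.7, 403.7]
orientation: [-3.14, 0.001, 1.651]
contact_force: [1.2, -0.3, -0.3]
width: 85.6
gripper_force: 0.0
```

```bash
python3 - <<'E'
from h import *
s=sense();print(s["t"],s["ee_pos"],s["orientation"])
M=model("wrist"); p,d=capture("wrist"); W=cloud("wrist",d,M); np.savez("w1.npz",p=p,d=d,W=W)
print("cam",-M[0].T@M[1],"axis",M[0][2])
for n in ("jig","lever_handle","keeper","crossbar","buffer"):
    for r in masks_of("wrist",n)[:1]:
        Q=W[r["mask"]];Q=Q[~np.isnan(Q[:,0])]; print(n,r["bbox"],round(r["conf"],2),np.percentile(Q,[3,50,97],axis=0).round().tolist())
cv2.imwrite("pics/w1.png",cv2.resize(p[:,:,::-1],(800,600)))
E
```

```text
3.4 [530.42433013 203.7465396  403.7267228 ] [-3.14015233e+00  5.43877880e-04  1.65126362e+00]
cam [523.92356101 276.84179922 373.18966226] axis [ 0.02029652 -0.28006682 -0.95976592]
jig [259.9, 171.8, 88.9, 204.4] 0.63 [[478.0, 67.0, 9.0], [530.0, 216.0, 24.0], [583.0, 321.0, 137.0]]
lever_handle [256.8, 249.1, 29.7, 47.9] 0.81 [[520.0, 130.0, 75.0], [534.0, 138.0, 116.0], [549.0, 147.0, 145.0]]
keeper [260.6, 153.1, 15.4, 24.1] 0.69 [[518.0, 221.0, 36.0], [528.0, 234.0, 57.0], [538.0, 249.0, 64.0]]
crossbar [260.1, 179.6, 33.0, 6.5] 0.56 [[516.0, 219.0, 136.0], [529.0, 222.0, 138.0], [541.0, 225.0, 140.0]]
```

View pics/w1.png

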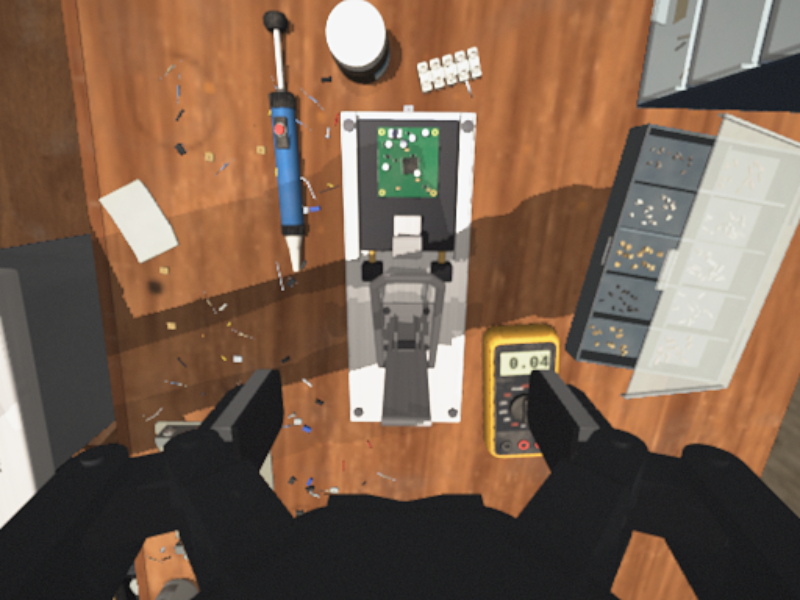

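The wrist picture shows the plate from (345,115) to (460,420), the crossbar raised at about (408,280), the lever upright at (408,340), and the hook at (407,232). The pump tip at (295,265) and the multimeter both lie clear of the plate. Now I refine the jig pose.

```bash
python3 - <<'E'
from h import *
z=np.load("w1.npz");W=z["W"];p=z["p"]
ok=(np.abs(W[...,2]-10)<5)&(W[...,0]>450)&(W[...,0]<615)&(W[...,1]>20)&(W[...,1]<350)
hsv=cv2.cvtColor(p,cv2.COLOR_RGB2HSV)
ok&=(hsv[...,1]<60)
n,l,st,c=cv2.connectedComponentsWithStats(ok.astype(np.uint8))
k=np.argsort(-st[1:,4])[:4]+1; print(st[k])
Q=W[np.isin(l,k)][:,:2].astype(np.float32); print(len(Q))
r=cv2.minAreaRect(Q);print(r,cv2.boxPoints(r))
# robust: project on axes for yaw guesses
for yaw in (1.63,1.64,1.65,1.66):
    ex=np.array([np.cos(yaw),np.sin(yaw)]);ey=np.array([-ex[1],ex[0]])
    a,b=Q@ex,Q@ey; print(yaw,np.percentile(a,[.2,1,99,99.8]).round(1),np.percentile(b,[.2,1,99,99.8]).round(1))
    o=145; 
for n,sel in (("crossbar",None),):
    pass
E
```

```text
[[ 218   71   28  199 1957]
 [ 274   79   30  191 1855]
 [ 243  181   36   50 1088]
 [ 240  161   40   14  391]]
5291
((531.4038696289062, 187.25973510742188), (110.1882095336914, 284.4049072265625), 3.917830467224121) [[466.72244  325.36554 ]
 [486.15457   41.625256]
 [596.0853    49.15393 ]
 [576.6532   332.89423 ]]
1.63 [ 13.7  16.1 276.4 292.7] [-596.9 -596.  -486.7 -485.8]
1.64 [  8.6  10.6 270.7 287.8] [-597.8 -597.3 -488.7 -488.3]
1.65 [  3.4   5.3 265.6 282.9] [-600.  -599.2 -490.1 -489.2]
1.66 [-2.100e+00 -2.000e-01  2.597e+02  2.780e+02] [-602.5 -601.4 -490.9 -489.6]
```

```bash
cat >> h.py <<'E'
O=np.array([534.3,144.9]);YAW=1.639
ex=np.array([np.cos(YAW),np.sin(YAW)]);ey=np.array([-ex[1],ex[0]])
def J2W(x,y,z): return np.r_[O+x*ex+y*ey,z]
def W2J(P):
    P=np.atleast_2d(P); q=P[:,:2]-O; return np.c_[q@ex,q@ey,P[:,2]]
def piv(th): c=3.217-th; return np.array([24*np.cos(c),50+24*np.sin(c)])
def tgt(x,z,a=0,L=155,y=0):
    "TCP so that the point L ahead on the tool is at jig (x,y,z), tool tilted a (back towards +x)"
    return J2W(x+L*np.sin(a),y,z+L*np.cos(a)),[np.pi,a,YAW]
E
python3 - <<'E'
from h import *
print(delta(*tgt(59,119)))
z=np.load("w1.npz");P=W2J(z["W"].reshape(-1,3))
k=(P[:,2]>66)&(np.abs(P[:,1])<35)&(P[:,0]>-40)&(P[:,0]<120); Q=P[k]
for zz in range(70,150,8):
    q=Q[np.abs(Q[:,2]-zz)<4]; 
    if len(q): print(zz,len(q),q.min(0).round(1),q.max(0).round(1),np.median(q,0).round(1))
E
```

```text
([0.27, 0.08, 13.13], [0.001, -0.0, 0.008])
70 25 [ -5.3 -16.8  66.2] [ 4.5 15.1 73.7] [ 3.2 -8.1 69.6]
78 174 [-10.2 -23.   74. ] [ 3.7 22.4 81.8] [ 1.7 -0.7 77.9]
86 173 [ -1.4 -22.9  82.1] [12.1 22.8 89.9] [ 0.5  0.5 86.2]
94 186 [ -3.2 -23.   90. ] [25.5 22.2 98. ] [-1.2 -0.7 94.1]
102 213 [ -5.2 -22.8  98.1] [ 34.3  22.7 106. ] [ -3.   -0.7 102. ]
110 218 [ -7.8 -22.6 106. ] [ 44.5  22.8 114. ] [ -5.1   0.3 110.1]
118 246 [ -9.5 -22.7 114. ] [ 55.4  22.8 122. ] [ -6.9  -0.8 118. ]
126 275 [-12.1 -22.8 122. ] [ 67.9  22.6 130. ] [ -8.8  -0.8 125.8]
134 425 [-13.3 -22.6 130.1] [ 79.6  22.8 138. ] [ 68.1   0.3 135.3]
142 357 [-17.9 -15.7 138. ] [ 79.7  15.3 146. ] [-12.1  -0.7 142.9]
```

Request:
servo_tool([
  [[0.2,0.1,4],[0,0,0.008],0],
  [[0.2,0.1,8],[0,0,0.008],0],
  [[0.2,0.1,10.5],[0,0,0.008],0],
  [[0.2,0.1,12.3],[0,0,0.008],0],
  [[0.2,0.1,13.1],[0,0,0.008],0],
  [[0.2,0.1,13.1],[0,0,0.008],0.2],
  [[0.2,0.1,13.1],[0,0,0.008],0.3],
  [[0.2,0.1,13.1],[0,0,0.008],0.4],
  [[0.2,0.1,13.1],[0,0,0.008],0.5],
  [[0.2,0.1,13.1],[0,0,0.008],0.6],
])

```text
t: 4.7
ee_pos: [531.2, 204.7, 274.8]
orientation: [3.14, -0.001, 1.641]
contact_force: [-0.7, 1.0, 3.3]
width: 44.5
gripper_force: 60.5
```

Request:
servo_tool([
  [[0,0,0],[0,0,0],0.7],
  [[0,0,0],[0,0,0],0.7],
  [[0,0,0],[0,0,0],0.7],
])

```text
t: 5.0
ee_pos: [531.2, 204.6, 274.3]
orientation: [3.14, -0.0, 1.641]
contact_force: [0.9, 2.6, 3.7]
width: 44.1
gripper_force: 60.6
```

Request:
servo_tool([
  [[0.3,0,-0.06],[0,0,0],0.7],
  [[0.63,0,-0.12],[0,0,0],0.7],
  [[1.1,0,0.55],[0,0,0],0.7],
  [[1.46,0,1.27],[0,0,0],0.7],
  [[1.79,0,2.04],[0,0,0],0.7],
  [[2.04,0,2.85],[0,0,0],0.7],
  [[2.17,0,3.46],[0,0,0],0.7],
  [[2.26,0,4.08],[0,0,0],0.7],
  [[2.26,0,4.08],[0,0,0],0.7],
])

```text
t: 5.9
ee_pos: [529.6, 227.3, 232.3]
orientation: [3.141, -0.0, 1.641]
contact_force: [3.3, 2.4, 3.0]
width: 44.0
gripper_force: 64.4
```

```bash
cat >> h.py <<'E'
def look(name,cam="wrist",view=None):
    s=sense(); M=model(cam); p,d=capture(cam); W=cloud(cam,d,M); np.savez(name+".npz",p=p,d=d,W=W,R=M[0],t=M[1],k=M[2:])
    print("t",s["t"],"tcpJ",W2J(s["ee_pos"]).round(1),"F",s["contact_force"].round(1),"w",s["width"])
    P=W2J(W.reshape(-1,3)).reshape(384,512,3)
    for n in ("crossbar","keeper","lever_handle"):
        for r in masks_of(cam,n)[:1]:
            Q=P[r["mask"]];Q=Q[~np.isnan(Q[:,0])]; print(n,np.round(r["bbox"]),round(r["conf"],2),np.percentile(Q,[5,50,95],axis=0).round(1).tolist())
    if view: x0,y0,x1,y1=view; cv2.imwrite(f"pics/{name}.png",cv2.resize(p[y0:y1,x0:x1,::-1],(800,600)))
E
python3 -c "
from h import *
look('w2',view=(150,60,410,255))"
```

```text
t 5.9 tcpJ [[ 82.6  -0.9 232.3]] F [3.3 2.4 3. ] w 43.96029819478218
crossbar [257. 241.  65.  19.] 0.76 [[82.0, -12.6, 58.0], [102.1, 0.1, 92.9], [104.2, 12.7, 94.1]]
keeper [260. 226.  36.  62.] 0.92 [[77.2, -9.7, 32.6], [90.5, 0.2, 37.7], [104.7, 9.6, 63.7]]
```

View pics/w2.png

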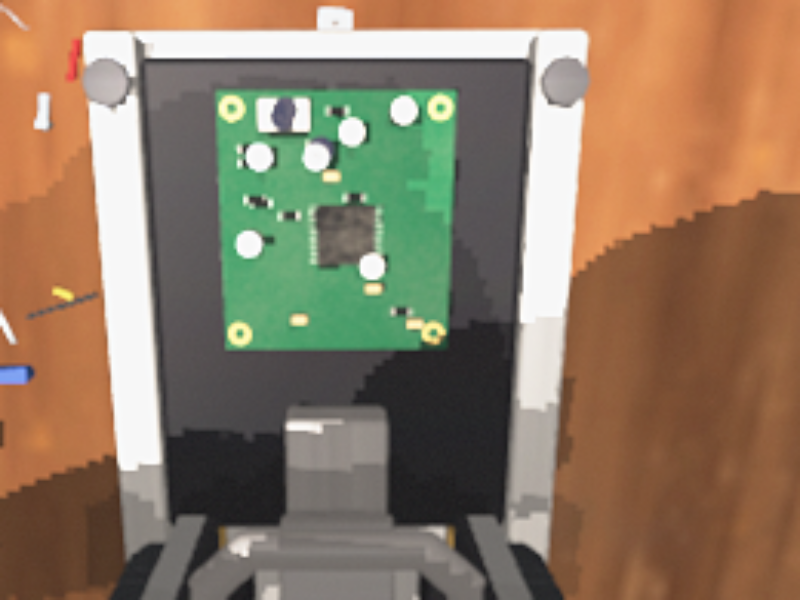

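The hook's lip and the step are visible ahead of the bar at (340,545), and the bar is still above and outside the hook. It rides about 10 mm above the grasp point, so I check what is below the fingertips.

```bash
python3 - <<'E'
from h import *
for f in ("w1","w2"):
    P=W2J(np.load(f+".npz")["W"].reshape(-1,3))
    for x in range(66,120,8):
        print(f,x,[ (y,np.median(q).round(0)) for y in range(-54,55,9) for q in [P[(abs(P[:,0]-x)<4)&(abs(P[:,1]-y)<4.5)&(P[:,2]<70),2]] if len(q)>3])
E
```

```text
w1 66 [(-54, np.float64(9.0)), (-45, np.float64(22.0)), (-36, np.float64(11.0)), (-27, np.float64(21.0)), (-18, np.float64(10.0)), (-9, np.float64(10.0)), (0, np.float64(11.0)), (9, np.float64(11.0)), (18, np.float64(11.0)), (27, np.float64(20.0)), (36, np.float64(11.0)), (45, np.float64(22.0)), (54, np.float64(2.0))]
w1 74 [(-54, np.float64(9.0)), (-45, np.float64(22.0)), (-36, np.float64(24.0)), (-27, np.float64(23.0)), (-18, np.float64(24.0)), (-9, np.float64(63.0)), (0, np.float64(64.0)), (9, np.float64(63.0)), (18, np.float64(23.0)), (27, np.float64(23.0)), (36, np.float64(23.0)), (45, np.float64(22.0)), (54, np.float64(10.0))]
w1 82 [(-54, np.float64(9.0)), (-45, np.float64(22.0)), (-36, np.float64(24.0)), (-27, np.float64(24.0)), (-18, np.float64(24.0)), (-9, np.float64(62.0)), (0, np.float64(61.0)), (9, np.float64(61.0)), (18, np.float64(25.0)), (27, np.float64(25.0)), (36, np.float64(24.0)), (45, np.float64(22.0)), (54, np.float64(10.0))]
w1 90 [(-54, np.float64(10.0)), (-45, np.float64(22.0)), (-36, np.float64(25.0)), (-27, np.float64(24.0)), (-18, np.float64(24.0)), (-9, n
[... 2582 characters left out ...]
24.0)), (45, np.float64(22.0)), (54, np.float64(9.0))]
w2 106 [(-54, np.float64(10.0)), (-45, np.float64(22.0)), (-36, np.float64(24.0)), (-27, np.float64(24.0)), (-18, np.float64(24.0)), (-9, np.float64(25.0)), (0, np.float64(28.0)), (9, np.float64(25.0)), (18, np.float64(24.0)), (27, np.float64(24.0)), (36, np.float64(24.0)), (45, np.float64(22.0)), (54, np.float64(10.0))]
w2 114 [(-54, np.float64(10.0)), (-45, np.float64(22.0)), (-36, np.float64(24.0)), (-27, np.float64(24.0)), (-18, np.float64(24.0)), (-9, np.float64(24.0)), (0, np.float64(24.0)), (9, np.float64(24.0)), (18, np.float64(24.0)), (27, np.float64(24.0)), (36, np.float64(24.0)), (45, np.float64(22.0)), (54, np.float64(10.0))]
```

Request:
servo_tool([
  [[0,0,0],[0,0,0],0.35],
  [[0,0,0],[0,0,0],0.3],
  [[0,0,0],[0,0,0],0.3],
  [[0,0,-0.5],[0,0,0],0.3],
  [[0,0,-1.0],[0,0,0],0.3],
  [[0,0,-1.0],[0,0,0],0.5],
  [[0,0,-1.0],[0,0,0],0.7],
  [[0,0,-1.0],[0,0,0],0.7],
])

```text
t: 6.9
ee_pos: [529.5, 227.1, 243.3]
orientation: [3.14, -0.001, 1.641]
contact_force: [1.2, 2.7, 1.3]
width: 44.2
gripper_force: 60.7
```

```bash
python3 -c "
from h import *
look('w3')"
```

```text
t 6.9 tcpJ [[ 82.4  -0.8 243.3]] F [1.2 2.7 1.3] w 44.17823416564493
crossbar [258. 230.  59.  15.] 0.77 [[90.6, -12.1, 60.7], [102.4, 0.3, 92.9], [104.2, 11.9, 94.2]]
keeper [259. 218.  32.  61.] 0.69 [[77.2, -10.1, 32.3], [90.6, -0.3, 37.7], [104.7, 9.6, 63.6]]
```

Request:
servo_tool([
  [[0.15,0,0.5],[0,0,0],0.7],
  [[0.23,0,1.0],[0,0,0],0.7],
  [[0.23,0,1.4],[0,0,0],0.7],
  [[0.22,0,1.8],[0,0,0],0.7],
  [[0.19,0,2.2],[0,0,0],0.7],
  [[0.13,0,2.6],[0,0,0],0.7],
  [[0.13,0,2.6],[0,0,0],0.7],
])

```text
t: 7.8
ee_pos: [529.3, 228.1, 216.3]
orientation: [-3.142, 0.0, 1.641]
contact_force: [3.8, 2.0, 3.3]
width: 43.8
gripper_force: 66.1
```

```bash
python3 -c "
from h import *
look('w4',view=(150,130,410,325))
P=W2J(np.load('w4.npz')['W'].reshape(-1,3))
k=(abs(P[:,1])<9)&(P[:,0]>91.8)&(P[:,0]<112)&(P[:,2]>42)
for x in range(92,112,2):
    q=P[k&(abs(P[:,0]-x)<1)]
    if len(q): print(x,len(q),np.percentile(q[:,2],[5,50,95]).round(1))
"
```

```text
t 7.8 tcpJ [[ 83.4  -0.7 216.3]] F [3.8 2.  3.3] w 43.82266108670464
crossbar [255. 234.  56.  12.] 0.9 [[98.1, -11.7, 64.8], [101.5, -0.5, 67.3], [103.2, 11.7, 68.6]]
keeper [260. 237.  44.  72.] 0.97 [[77.4, -10.0, 31.7], [89.4, 0.0, 57.5], [104.7, 9.6, 63.6]]
94 154 [116.1 118.  136.3]
96 3869 [118.9 130.1 137.7]
98 376 [ 66.8 132.4 139.1]
100 138 [67.  68.  68.8]
102 210 [63.8 67.1 68.6]
104 260 [ 65.3 142.6 144.8]
106 129 [140.1 143.1 145.7]
```

View pics/w4.png

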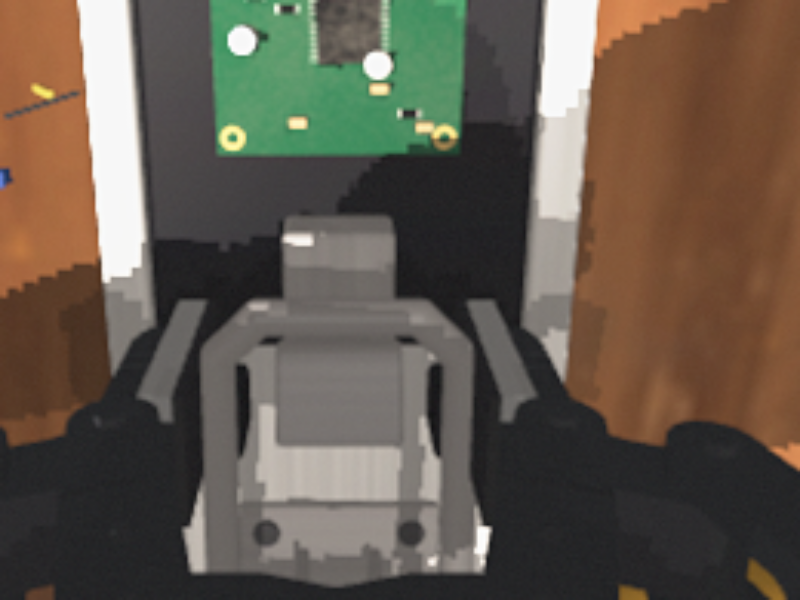

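The picture shows the bar at (340,315), just outside the lip over the step and clear of it. I regrip a little higher on the fingers, then lower the bar.

Request:
servo_tool([
  [[0,0,0],[0,0,0],0.35],
  [[0,0,0],[0,0,0],0.3],
  [[0,0,-0.4],[0,0,0],0.3],
  [[0,0,-0.8],[0,0,0],0.3],
  [[0,0,-0.8],[0,0,0],0.5],
  [[0,0,-0.8],[0,0,0],0.7],
  [[0,0,-0.8],[0,0,0],0.7],
])

```text
t: 8.7
ee_pos: [529.4, 228.3, 225.1]
orientation: [3.141, -0.0, 1.641]
contact_force: [1.3, 0.0, 0.6]
width: 43.8
gripper_force: 60.8
```

Request:
servo_tool([
  [[0.05,0,0.3],[0,0,0],0.7],
  [[0.1,0,0.6],[0,0,0],0.7],
  [[0.1,0,0.9],[0,0,0],0.7],
  [[0.1,0,1.2],[0,0,0],0.7],
  [[0.1,0,1.5],[0,0,0],0.7],
  [[0.1,0,1.5],[0,0,0],0.7],
])

```text
t: 9.3
ee_pos: [529.2, 229.5, 209.4]
orientation: [3.142, -0.001, 1.641]
contact_force: [1.6, 2.0, 1.3]
width: 43.5
gripper_force: 61.2
```

```bash
cat >> h.py <<'E'
def bar(f):
    P=W2J(np.load(f+'.npz')['W'].reshape(-1,3))
    k=(abs(P[:,1])<9)&(P[:,0]>84)&(P[:,0]<110)&(P[:,2]>26)&(P[:,2]<75)
    for x in range(84,110,2):
        q=P[k&(abs(P[:,0]-x)<1)]
        if len(q): print(x,len(q),np.percentile(q[:,2],[5,50,95]).round(1))
E
python3 -c "
from h import *
look('w5'); bar('w5')"
```

```text
t 9.3 tcpJ [[ 84.7  -0.7 209.4]] F [1.6 2.  1.3] w 43.457084383858955
crossbar [258. 232.  49.  11.] 0.88 [[96.2, -11.7, 47.7], [99.2, -0.0, 49.7], [101.1, 11.2, 50.9]]
keeper [261. 246.  41.  78.] 0.84 [[77.3, -10.0, 31.9], [87.3, -0.0, 57.1], [104.7, 9.6, 63.5]]
84 183 [36.9 41.3 61.1]
86 279 [36.9 58.8 60.5]
88 253 [36.9 58.  59.7]
90 277 [37.1 56.6 58.5]
92 26 [54.7 55.7 58.1]
96 61 [36.8 49.4 50.5]
98 220 [36.6 49.5 51. ]
100 275 [36.7 48.3 50.6]
102 125 [36.6 37.5 49.1]
104 253 [27.2 34.7 37.9]
106 33 [27.2 32.7 36.6]
```

Request:
servo_tool([
  [[0,0,0.2],[0,0,0],0.7],
  [[-0.2,0,0.25],[0,0,0],0.7],
  [[-0.4,0,0.25],[0,0,0],0.7],
  [[-0.6,0,0.25],[0,0,0],0.7],
  [[-0.75,0,0.25],[0,0,0],0.7],
  [[-0.75,0,0.25],[0,0,0],0.7],
])

```text
t: 10.1
ee_pos: [529.8, 221.3, 207.4]
orientation: [3.141, 0.001, 1.64]
contact_force: [4.1, 1.0, 1.8]
width: 43.3
gripper_force: 61.6
```

```bash
python3 -c "
from h import *
look('w6'); bar('w6')"
```

```text
t 10.1 tcpJ [[ 76.5  -0.7 207.4]] F [4.1 1.  1.8] w 43.303085482945505
crossbar [259. 233.  47.  11.] 0.84 [[88.8, -11.6, 45.9], [91.1, -0.0, 47.8], [92.6, 11.1, 49.0]]
keeper [260. 232.  44.  78.] 0.77 [[77.2, -9.8, 33.4], [89.7, -0.0, 57.6], [104.7, 9.6, 63.6]]
lever_handle [ 90. 131.  75. 258.] 0.58 [[77.3, 90.6, 8.6], [147.4, 96.0, 17.2], [194.9, 105.0, 22.2]]
84 79 [59.4 60.3 61.5]
86 171 [58.4 59.6 60.8]
88 223 [47.7 58.3 59.9]
90 451 [36.9 54.  58.5]
92 294 [36.7 46.4 56.4]
94 110 [36.6 37.4 38.4]
96 109 [36.4 37.3 38.1]
98 110 [36.4 37.3 38.3]
100 110 [36.5 37.4 38.4]
102 108 [36.4 37.4 38.4]
104 259 [27.  35.6 37.9]
106 28 [28.  31.9 36. ]
```

Request:
servo_tool([
  [[-0.1,0,-0.02],[0,0,0],0.7],
  [[-0.2,0,-0.05],[0,0,0],0.7],
  [[-0.22,0,-0.05],[0,0,0],0.7],
  [[-0.22,0,-0.05],[0,0,0],0.7],
])

```text
t: 10.7
ee_pos: [529.8, 219.5, 207.8]
orientation: [3.141, 0.0, 1.641]
contact_force: [4.1, 1.5, -0.1]
width: 43.2
gripper_force: 61.7
```

```bash
python3 -c "
from h import *
look('w7'); bar('w7')"
```

```text
t 10.7 tcpJ [[ 74.7  -0.6 207.8]] F [ 4.1  1.5 -0.1] w 43.18678170899294
crossbar [258. 233.  52.   8.] 0.73 [[88.4, -12.6, 45.9], [90.1, -1.0, 48.2], [91.0, 11.6, 50.0]]
keeper [262. 231.  43.  77.] 0.94 [[77.4, -9.8, 34.5], [89.3, 0.0, 57.0], [104.7, 9.5, 63.5]]
84 80 [59.1 60.2 61.5]
86 170 [58.3 59.6 60.9]
88 287 [36.7 57.9 59.6]
90 512 [37.  49.  58.4]
92 140 [36.6 37.6 56.4]
94 108 [36.3 37.2 38.3]
96 106 [36.3 37.3 38.2]
98 107 [36.3 37.5 38.4]
100 121 [36.6 37.3 38.4]
102 105 [36.4 37.4 38.5]
104 258 [26.6 35.2 37.8]
106 28 [28.4 33.7 36. ]
108 1 [26.1 26.1 26.1]
```

Request:
servo_tool([
  [[-0.05,0,0],[0,0,0],0.7],
  [[-0.05,0,0],[0,0,0],0.7],
])

```text
t: 11.1
ee_pos: [529.9, 219.1, 208.0]
orientation: [3.141, -0.001, 1.641]
contact_force: [4.5, 3.2, 1.4]
width: 43.2
gripper_force: 61.8
```

Request:
servo_tool([
  [[-0.05,0,0],[0,0,0],0.7],
  [[-0.05,0,0],[0,0,0],0.7],
])

```text
t: 11.3
ee_pos: [529.9, 218.9, 208.0]
orientation: [3.141, -0.002, 1.641]
contact_force: [3.2, 4.6, 1.0]
width: 43.2
gripper_force: 61.9
```

Request:
servo_tool([
  [[-0.04,0,0],[0,0,0],0.7],
  [[-0.07,0,0],[0,0,0],0.7],
  [[-0.07,0,0],[0,0,0],0.7],
])

```text
t: 11.6
ee_pos: [529.9, 218.7, 208.2]
orientation: [3.141, -0.003, 1.642]
contact_force: [3.9, 5.7, 0.6]
width: 43.5
gripper_force: 61.9
```

```bash
python3 -c "
from h import *
look('w8'); bar('w8')"
```

```text
t 11.6 tcpJ [[ 73.9  -0.7 208.2]] F [3.9 5.7 0.6] w 43.491923075419514
crossbar [260. 230.  52.  11.] 0.6 [[88.9, -12.1, 46.7], [89.9, -1.5, 48.5], [90.7, 11.6, 49.6]]
keeper [262. 231.  41.  78.] 0.78 [[77.1, -10.0, 32.0], [89.2, -0.4, 56.7], [104.7, 9.6, 63.7]]
84 85 [59.  60.2 61.5]
86 171 [58.2 59.6 60.6]
88 316 [36.7 57.7 59.6]
90 486 [36.8 49.3 58.3]
92 126 [36.4 37.7 57.3]
94 109 [36.6 37.3 38.4]
96 105 [36.1 37.4 38.2]
98 109 [36.3 37.3 38.3]
100 112 [36.3 37.2 38.3]
102 117 [36.3 37.5 38.3]
104 258 [26.9 34.9 37.8]
106 11 [27.7 31.7 37.7]
```

Request:
servo_tool([
  [[0.03,0,0],[0,0,0],0.5],
  [[0.03,0,0],[0,0,0],0.2],
  [[0.03,0,0],[0,0,0],0.1],
  [[0.03,0,0],[0,0,0],0.1],
  [[0.03,0,-2],[0,0,0],0.1],
  [[0.03,0,-5],[0,0,0],0.1],
  [[0.03,0,-9],[0,0,0],0.1],
  [[0.03,0,-13],[0,0,0],0.3],
  [[0.03,0,-16],[0,0,0],0.6],
  [[0.03,0,-16],[0,0,0],1.0],
])

```text
t: 12.8
ee_pos: [530.3, 218.2, 372.6]
orientation: [3.135, -0.002, 1.641]
contact_force: [0.4, 0.6, -0.3]
width: 33.8
gripper_force: 0.0
```

```bash
python3 -c "
from h import *
look('w9',view=(130,100,390,295)); bar('w9')
P=W2J(np.load('w9.npz')['W'].reshape(-1,3))
for z in range(70,150,8):
    q=P[(abs(P[:,2]-z)<4)&(abs(P[:,1])<12)&(P[:,0]<40)&(P[:,0]>-80)]
    if len(q): print(z,len(q),q.min(0).round(1),q.max(0).round(1))
print(sense()['ee_pos'],sense()['orientation'])
"
```

```text
t 12.8 tcpJ [[ 73.4  -1.  372.6]] F [ 0.4  0.6 -0.3] w 33.79424235012864
keeper [258. 168.  19.  29.] 0.8 [[76.5, -9.8, 36.2], [89.5, -0.0, 56.7], [103.9, 9.7, 63.5]]
lever_handle [257. 288.  35.  63.] 0.86 [[-40.6, -14.3, 76.5], [-25.6, 0.2, 104.8], [-7.0, 13.9, 127.6]]
84 17 [59.4 60.4 61.5]
86 33 [58.3 59.8 60.4]
88 47 [37.2 58.2 59.4]
90 68 [36.5 53.1 58.5]
92 29 [36.8 37.2 38.4]
94 30 [36.3 37.7 38.7]
96 21 [35.9 37.5 38.2]
98 24 [36.4 37.5 38.4]
100 30 [36.3 37.4 38.6]
102 30 [36.4 37.4 38.2]
104 30 [33.5 35.6 37.8]
108 1 [26.1 26.1 26.1]
70 39 [ -6.6 -11.2  66. ] [-1.5 11.7 74. ]
78 167 [-11.6 -12.   74. ] [-4.2 11.5 82. ]
86 183 [-16.7 -11.9  82. ] [-9.  11.3 90. ]
94 193 [-22.8 -11.7  90. ] [-14.7  11.9  98. ]
102 210 [-28.1 -11.4  98. ] [-19.5  11.9 106. ]
110 220 [-33.8 -12.  106. ] [-24.8  11.6 113.9]
118 227 [-37.9 -11.8 114. ] [-30.6  11.4 121.9]
126 255 [-42.9 -11.6 122. ] [-35.8  12.  129.9]
134 26 [-41.9  -9.3 130.7] [-40.4   7.  133.3]
[529.5094177  217.90739859 366.24510914] [-3.13892203e+00  9.21528913e-04  1.64063620e+00]
```

View pics/w9.png

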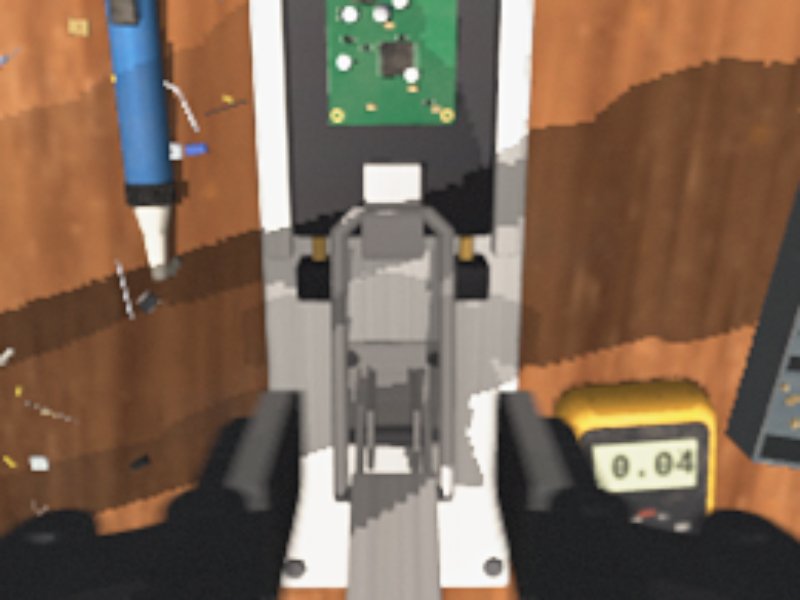

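The loop is hooked: the bar at (392,215) is tucked under the lip, and the lever leans back at about 0.98 rad. Now I plan the press.

```bash
cat > plan.py <<'E'
from h import *
def press(th,off=0,a=None,r=65):
    a=.8*th if a is None else a
    x=-r*np.cos(th)+(9+off)*np.sin(th); z=50+r*np.sin(th)+(9+off)*np.cos(th)
    return tgt(x,z,a,L=173)
E
python3 - <<'E'
from plan import *
print(delta(*press(1.0,25,.8)))
f=press(1.0,25,.8); f=(f[0],np.array(f[1]))
print("from approach:")
for th,o in ((1.0,12),(1.0,6),(1.0,3),(1.0,0),(.95,0),(.9,0)): print(th,o,delta(*press(th,o),frm=f))
E
```

```text
([4.45, 0.02, 12.26], [-0.002, -0.799, 0.003])
from approach:
1.0 12 ([-0.26, 0.0, 1.27], [0.0, 0.0, 0.0])
1.0 6 ([-0.38, 0.0, 1.86], [0.0, 0.0, 0.0])
1.0 3 ([-0.44, 0.0, 2.16], [0.0, 0.0, 0.0])
1.0 0 ([-0.5, 0.0, 2.45], [0.0, 0.0, 0.0])
0.95 0 ([-1.29, 0.0, 2.78], [0.0, 0.04, 0.0])
0.9 0 ([-2.07, 0.0, 3.13], [0.0, 0.08, 0.0])
```

Request:
servo_tool([
  [[4.4,0,3],[0,-0.4,0],1],
  [[4.4,0,7],[0,-0.8,0],1],
  [[4.4,0,12.2],[0,-0.8,0],1],
  [[4.4,0,12.2],[0,-0.8,0],1],
  [[4.4,0,12.2],[0,-0.8,0],1],
  [[4.4,0,12.2],[0,-0.8,0],1],
  [[4.4,0,12.2],[0,-0.8,0],1],
  [[4.4,0,12.2],[0,-0.8,0],1],
])

```text
t: 13.8
ee_pos: [526.6, 262.0, 244.5]
orientation: [-3.139, 0.8, 1.643]
contact_force: [-0.1, -0.1, 0.8]
width: 0.2
gripper_force: 0.0
```

```bash
python3 - <<'E'
from plan import *
s=sense(); print(s["ee_pos"],s["orientation"],s["joint_pos"].round(2),s["contact_force"],s["width"])
print("err",press(1.0,25,.8)[0]-s["ee_pos"])
for th,o in ((1.0,12),(1.0,6),(1.0,3),(1.0,0),(.95,0),(.9,0),(.85,0),(.8,0)): print(th,o,delta(*press(th,o)))
E
```

```text
[526.6017089  261.99304577 244.5408316 ] [-3.13885759  0.7996031   1.64279523] [ 0.59  0.51  0.01  1.55 -0.67  2.26] [-0.13634689 -0.10874641  0.81468716] 0.2025371907521381
err [-0.31576463  0.22652155 -0.94467847]
1.0 12 ([-0.17, -0.03, 1.32], [-0.0, -0.0, 0.003])
1.0 6 ([-0.29, -0.03, 1.91], [-0.0, -0.0, 0.003])
1.0 3 ([-0.35, -0.03, 2.2], [-0.0, -0.0, 0.003])
1.0 0 ([-0.41, -0.03, 2.5], [-0.0, -0.0, 0.003])
0.95 0 ([-1.21, -0.03, 2.82], [-0.0, 0.04, 0.003])
0.9 0 ([-1.98, -0.04, 3.18], [-0.0, 0.08, 0.003])
0.85 0 ([-2.74, -0.04, 3.57], [-0.0, 0.12, 0.003])
0.8 0 ([-3.48, -0.04, 3.99], [-0.0, 0.16, 0.003])
```

Request:
servo_tool([
  [[-0.17,0,1.3],[0,0,0.003],1],
  [[-0.3,0,1.9],[0,0,0.003],1],
  [[-0.35,0,2.2],[0,0,0.003],1],
  [[-0.41,0,2.5],[0,0,0.003],1],
  [[-0.8,0,2.65],[0,0.02,0.003],1],
  [[-1.2,0,2.82],[0,0.04,0.003],1],
  [[-1.6,0,3.0],[0,0.06,0.003],1],
  [[-2.0,0,3.18],[0,0.08,0.003],1],
])

```text
t: 14.6
ee_pos: [529.2, 225.6, 238.6]
orientation: [3.139, 0.716, 1.637]
contact_force: [-2.8, 4.9, 0.3]
width: 0.2
gripper_force: 2.3
```

```bash
python3 - <<'E'
from plan import *
s=sense(); print(s["ee_pos"],s["orientation"],s["contact_force"])
print("err",press(.9)[0]-s["ee_pos"])
f=press(.9);f=(f[0],np.array(f[1]))
for th in (.85,.8,.75,.7,.65,.6,.55,.5): print(th,delta(*press(th),frm=f))
E
```

```text
[529.21407964 225.59702868 238.57906154] [3.13859017 0.7160829  1.63665259] [-2.82057646  4.85164659  0.29624785]
err [-0.41513397 -0.16585499 -2.00593156]
0.85 ([-0.79, -0.0, 0.33], [0.0, 0.04, -0.0])
0.8 ([-1.56, 0.0, 0.69], [0.0, 0.08, -0.0])
0.75 ([-2.31, 0.0, 1.08], [0.0, 0.12, -0.0])
0.7 ([-3.04, -0.0, 1.5], [0.0, 0.16, -0.0])
0.65 ([-3.75, 0.0, 1.95], [0.0, 0.2, 0.0])
0.6 ([-4.44, 0.0, 2.43], [-0.0, 0.24, -0.0])
0.55 ([-5.11, 0.0, 2.94], [0.0, 0.28, -0.0])
0.5 ([-5.75, -0.0, 3.47], [0.0, 0.32, 0.0])
```

Request:
servo_tool([
  [[-0.8,0,0.33],[0,0.04,0],1],
  [[-1.55,0,0.7],[0,0.08,0],1],
  [[-2.3,0,1.08],[0,0.12,0],1],
  [[-3.05,0,1.5],[0,0.16,0],1],
  [[-3.75,0,1.95],[0,0.2,0],1],
  [[-4.45,0,2.43],[0,0.24,0],1],
])

```text
t: 15.2
ee_pos: [532.5, 176.1, 250.3]
orientation: [3.138, 0.475, 1.638]
contact_force: [-4.0, 5.3, 3.6]
width: -0.1
gripper_force: 3.2
```

```bash
python3 - <<'E'
from plan import *
s=sense(); print(s["ee_pos"],s["orientation"],s["contact_force"])
print("err",press(.6)[0]-s["ee_pos"])
f=press(.6);f=(f[0],np.array(f[1]))
for th in (.55,.5,.45,.4,.35,.3,.25,.2,.15,.1): print(th,delta(*press(th),frm=f))
E
```

```text
[532.45533213 176.10060278 250.34390204] [3.13800244 0.47543005 1.63779779] [-3.97780951  5.32273842  3.63800652]
err [-0.29000385  0.04933742 -2.76399909]
0.55 ([-0.77, 0.0, 0.33], [0.0, 0.04, -0.0])
0.5 ([-1.52, -0.0, 0.7], [0.0, 0.08, 0.0])
0.45 ([-2.25, -0.0, 1.09], [0.0, 0.12, 0.0])
0.4 ([-2.96, -0.0, 1.51], [0.0, 0.16, 0.0])
0.35 ([-3.65, -0.0, 1.97], [0.0, 0.2, 0.0])
0.3 ([-4.32, -0.0, 2.45], [-0.0, 0.24, 0.0])
0.25 ([-4.97, 0.0, 2.95], [0.0, 0.28, 0.0])
0.2 ([-5.59, 0.0, 3.48], [0.0, 0.32, 0.0])
0.15 ([-6.19, -0.0, 4.04], [0.0, 0.36, 0.0])
0.1 ([-6.76, 0.0, 4.61], [0.0, 0.4, 0.0])
```

Request:
servo_tool([
  [[-0.77,0,0.33],[0,0.04,0],1],
  [[-1.52,0,0.7],[0,0.08,0],1],
  [[-2.25,0,1.09],[0,0.12,0],1],
  [[-2.96,0,1.51],[0,0.16,0],1],
  [[-3.65,0,1.97],[0,0.2,0],1],
  [[-4.32,0,2.45],[0,0.24,0],1],
])

```text
t: 15.8
ee_pos: [535.8, 126.1, 248.5]
orientation: [3.138, 0.237, 1.638]
contact_force: [-2.5, 0.4, 3.9]
width: 0.5
gripper_force: 2.0
```

```bash
python3 - <<'E'
from plan import *
s=sense(); print(s["ee_pos"],s["orientation"],s["contact_force"])
print("err",press(.3)[0]-s["ee_pos"])
f=press(.3);f=(f[0],np.array(f[1]))
for th in (.26,.22,.18,.14,.1,.07,.05,.03,.0): print(th,delta(*press(th),frm=f))
E
```

```text
[535.78195506 126.06968312 248.48721005] [3.13799249 0.2373116  1.63842584] [-2.54106585  0.42338391  3.94539397]
err [-0.23379785  0.55826228 -2.63889857]
0.26 ([-0.6, 0.0, 0.27], [0.0, 0.032, 0.0])
0.22 ([-1.19, 0.0, 0.55], [0.0, 0.064, 0.0])
0.18 ([-1.77, -0.0, 0.86], [0.0, 0.096, 0.0])
0.14 ([-2.33, 0.0, 1.18], [0.0, 0.128, 0.0])
0.1 ([-2.88, 0.0, 1.52], [0.0, 0.16, 0.0])
0.07 ([-3.29, 0.0, 1.79], [0.0, 0.184, 0.0])
0.05 ([-3.56, -0.0, 1.98], [0.0, 0.2, 0.0])
0.03 ([-3.82, 0.0, 2.16], [0.0, 0.216, 0.0])
0.0 ([-4.21, -0.0, 2.45], [0.0, 0.24, 0.0])
```

Request:
servo_tool([
  [[-0.6,0,0.27],[0,0.032,0],1],
  [[-1.19,0,0.55],[0,0.064,0],1],
  [[-1.77,0,0.86],[0,0.096,0],1],
  [[-2.33,0,1.18],[0,0.128,0],1],
  [[-2.6,0,1.35],[0,0.144,0],1],
  [[-2.88,0,1.52],[0,0.16,0],1],
])

```text
t: 16.4
ee_pos: [538.3, 94.5, 239.9]
orientation: [3.138, 0.08, 1.638]
contact_force: [-0.9, -1.0, 1.9]
width: 0.3
gripper_force: 0.4
```

```bash
python3 -c "
from h import *
look('s1','side')
look('w10')
for f in ('w10',):
    P=W2J(np.load(f+'.npz')['W'].reshape(-1,3))
    print('bar'); bar(f)
    for z in range(70,150,8): pass
"
```

```text
t 16.4 tcpJ [[-50.6  -0.5 239.9]] F [-0.9 -1.   1.9] w 0.32368513459961296
crossbar [259. 198.  10.  21.] 0.48 [[69.3, -10.1, 27.6], [82.1, -0.3, 40.2], [98.2, 9.0, 63.5]]
keeper [256. 199.  12.  22.] 0.46 [[70.7, -9.9, 28.3], [83.0, -0.3, 39.0], [98.2, 9.0, 63.6]]
lever_handle [265. 174.  10.  10.] 0.44 [[-62.5, -12.4, 59.5], [-39.8, 1.6, 64.3], [-21.2, 13.8, 67.2]]
t 16.6 tcpJ [[-50.1  -0.6 239.5]] F [ 0.8 -1.2 -0.4] w 0.12130836528693104
crossbar [257. 207.  55.  77.] 0.54 [[-56.1, -15.0, 61.3], [-37.0, -0.9, 63.7], [-20.4, 13.9, 66.1]]
lever_handle [257. 209.  56.  81.] 0.92 [[-55.7, -15.1, 61.3], [-36.8, -0.9, 63.7], [-20.3, 13.7, 66.1]]
bar
```

Request:
servo_tool([
  [[-0.4,0,0.25],[0,0.024,0],1],
  [[-0.65,0,0.45],[0,0.04,0],1],
  [[-0.9,0,0.64],[0,0.056,0],1],
  [[-1.1,0,0.79],[0,0.068,0],1],
  [[-1.3,0,0.93],[0,0.08,0],1],
  [[-1.3,0,0.93],[0,0.08,0],1],
])

```text
t: 17.4
ee_pos: [539.0, 80.9, 231.7]
orientation: [3.139, -0.001, 1.638]
contact_force: [-1.9, -0.4, 3.9]
width: 0.0
gripper_force: 2.3
```

```bash
python3 -c "
from h import *
s=sense();print(s['ee_pos'],s['orientation'],s['contact_force'],s['contact_force'])
look('w11')
P=W2J(np.load('w11.npz')['W'].reshape(-1,3))
for x in range(-95,-15,10):
    q=P[(abs(P[:,0]-x)<4)&(abs(P[:,1])<14)&(P[:,2]>40)&(P[:,2]<80)]
    if len(q): print(x,len(q),np.percentile(q[:,2],[5,50,95]).round(1))
"
```

```text
[539.04221462  80.88093098 231.67045368] [ 3.13948370e+00 -1.14224138e-03  1.63803785e+00] [-1.89506903 -0.38813829  3.89329978] [-1.89506903 -0.38813829  3.89329978]
t 17.4 tcpJ [[-64.2  -0.4 231.7]] F [-1.9 -0.4  3.9] w 0.01715498214907112
crossbar [259. 210.  60.  72.] 0.41 [[-55.8, -15.4, 57.6], [-37.5, -1.2, 58.8], [-21.8, 13.6, 59.9]]
keeper [262.   2.  34.  -2.] 0.54 [[69.9, -10.1, 25.8], [70.2, -1.1, 28.8], [70.6, 8.4, 31.2]]
lever_handle [259. 208.  56.  70.] 0.82 [[-55.8, -15.2, 57.7], [-37.4, -1.2, 58.8], [-21.7, 13.5, 59.9]]
-55 907 [57.8 67.9 78.7]
-45 640 [57.8 58.7 59.7]
-35 679 [57.9 58.8 59.8]
-25 725 [58.  59.  60.1]
```

Request:
servo_tool([
  [[0,0,0.05],[0,0,0],1],
  [[0,0,0.1],[0,0,0],1],
  [[0,0,0.1],[0,0,0],1],
])

```text
t: 17.9
ee_pos: [539.0, 81.1, 231.2]
orientation: [3.139, 0.0, 1.639]
contact_force: [-3.8, -2.2, 9.8]
width: -0.2
gripper_force: 4.8
```

Request:
servo_tool([
  [[0,0,-1],[0,0,0],1],
  [[0,0,-3],[0,0,0],1],
  [[0,0,-7],[0,0,0],1],
  [[0,0,-11],[0,0,0],1],
  [[0,0,-15],[0,0,0],1],
  [[-1,0,-18],[0,0,0],1],
  [[-1,0,-18],[0,0,0],1],
  [[-1,0,-18],[0,0,0],1],
])

```text
t: 18.7
ee_pos: [539.7, 71.2, 410.8]
orientation: [3.138, -0.0, 1.638]
contact_force: [-0.0, 0.3, 0.3]
width: -0.1
gripper_force: 0.0
```

```bash
python3 -c "
from h import *
look('w12',view=(130,40,390,235))
P=W2J(np.load('w12.npz')['W'].reshape(-1,3))
for x in range(-95,110,8):
    q=P[(abs(P[:,0]-x)<4)&(abs(P[:,1])<10)&(P[:,2]>5)&(P[:,2]<80)]
    if len(q): print(x,len(q),np.percentile(q[:,2],[5,50,95]).round(1))
"
```

```text
t 18.7 tcpJ [[-7.390e+01 -4.000e-01  4.108e+02]] F [-0.   0.3  0.3] w -0.138293793106273
keeper [259.  39.  19.  28.] 0.77 [[69.9, -10.0, 35.1], [77.7, -0.4, 58.2], [97.2, 9.3, 64.1]]
lever_handle [257. 163.  29.  58.] 0.57 [[-91.1, -14.6, 58.0], [-57.2, -0.9, 59.3], [-24.7, 13.4, 60.7]]
-95 53 [58.8 60.4 61.8]
-87 106 [58.4 59.4 61.1]
-79 97 [57.9 59.1 60.5]
-71 108 [58.  59.1 60. ]
-63 99 [58.1 59.4 60.4]
-55 111 [58.2 59.2 60.2]
-47 110 [58.1 59.2 60.4]
-39 118 [57.9 59.2 60.3]
-31 119 [58.1 59.3 60.4]
-23 136 [12.4 58.6 60.4]
-15 97 [12.4 13.7 54.6]
-7 107 [12.5 49.9 55.9]
1 106 [13.4 53.9 56. ]
9 116 [12.6 14.  56. ]
17 90 [12.2 13.3 14.7]
25 90 [ 9.3 11.6 14.5]
33 104 [ 9.3 10.6 11.8]
41 100 [ 9.2 10.4 11.7]
49 96 [ 9.3 10.5 12. ]
57 110 [ 9.2 10.4 11.7]
65 146 [ 9.6 10.8 23.4]
73 280 [24.  60.9 64.5]
81 125 [57.4 59.6 61.5]
89 53 [36.1 37.5 38.6]
97 109 [36.2 37.3 38.7]
105 104 [23.5 24.5 26. ]
```

View pics/w12.png

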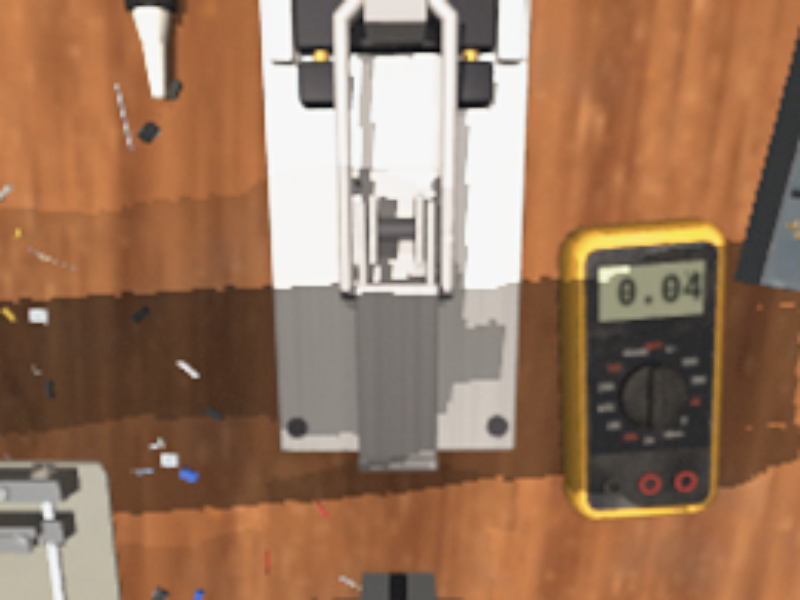

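The lever lies flat at (398,380), level at about z 59. The loop still runs over the hook at (395,15), and the carriage is drawn about 6 mm. Everything else is where it was, so I hand the job in.

```bash
python3 -c "
from bench import *
print(close_job())"
```

```text
the job is handed in; nothing more can be done
None
```

The latch is closed: the bar is hooked under the lip, the lever lies flat on its stop, the carriage is drawn home by about 6 mm, and the force readings I took stayed near 11 N or below; the job is handed in, with no verdict returned.

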